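# Move a potted thyme into the herb propagator and set its lamp

## Task

Slide the clear roof door of the herb planter open, set the blue ceramic pot of thyme upright on the round drip mat inside, without banging it down, and slide the door fully shut again. Turn the inner black knob on the console clockwise until its white line points at the green mark (lamp brightness for young herbs), but leave the outer metal collar (lamp hours) just as it is set. Keep the pot upright all the way, and leave the rake, funnel and scoop where they are.

Things in the scene. Friction and masses are not known exactly. Their poses are not given: they have to be found in the camera images.
- planter: Herb planter, fixed, 200 (x) by 450 (y) by 133 mm tall without door. Origin: footprint centre at bench level; x to its back, z up. Clear grow box (5 mm walls, rim z 133 mm) from y -85 to +225 mm: fixed clear roof over two herb pots to y +60 mm, then the bay under the sliding door. White console from y -225 to -85 mm, panel at z 102 mm, with the concentric knobs, axis upright at x 0, y -155 mm.
- door (a joint): Clear sliding roof door, m: 0 fully shut, 0.145 fully open (hard stops); starts 0 to 0.03. Opens along the planter's -y, over the fixed roof; needs 1 to 2 N and stays where left. Panel 196 by 165 mm, underside at planter z 134.5 mm, top 139.5 mm, green strips on two edges. Fully open it frees the bay from planter y +80 to +220 mm.
- door_handle (a point): Grip point of the door's handle, 10 mm below its top. The handle is an upright green fin in the middle of the door, 80 mm long (planter x), 14 mm thick (planter y), standing 28 mm above the panel (top at planter z 167.5 mm). Axes as the planter's; moves with the door.
- mat_top (a point): Centre of the top of the round black drip mat (100 mm wide, thin green edge round it, fixed) on the bay's floor, 23 mm above the bench. The bay is free inside for planter x -95 to +80 mm (white LED bar under the far rim); headroom from mat to shut door 111 mm. Axes as the planter's.
- pot_center (a point): Blue ceramic pot with thyme, upright on the bench: centre of the pot, 40 mm above its underside. Round, 80 mm tall; lower body 48 to 56 mm wide; the top 24 mm is an upright rim band 62 mm wide, the place to grip, its middle 28 mm above this point. The thyme stands 21 mm above the rim, within 28 mm of the axis. 0.2 to 0.45 kg. z is its axis.
- knob (a joint): Inner black knob (lamp brightness), rad: grows clockwise seen from above; 0 to 4.71 between its stops. The white line points at the green mark at 1.90. It starts between 0.45 and 1.35. Stays where it is left; friction about 0.04 N m.
- knob_grip (a point): On the axis of the inner black knob, at the height to grip it, 148 mm above the bench. The knob is a fluted round cylinder of 50 mm diameter and 38 mm height, from 125 to 163 mm above the bench, just 3 mm above the outer collar's top. x points from the axis along the white line, z up.
- collar (a joint): Outer aluminium collar (lamp hours), rad: grows clockwise from above, 0 to 4.71; starts anywhere from 0.4 to 4.3. It must stay as it is. Turns very easily (0.025 N m). 92 mm diameter, 20 mm tall, from 102 to 122 mm above the bench, coaxial with and under the inner knob.
- collar_mark (a point): Outer end of the orange line on the collar's top, 42 mm from the axis, 122 mm above the bench.
- green_mark (a point): Centre of the green mark (16 by 9 mm) on the console's dark panel, 58 mm from the knob axis, 102 mm above the bench; the other ticks of the scale are white and grow longer clockwise.
- funnel_center (a point): Bystander: green funnel standing mouth down, 90 mm wide, 100 mm tall; its centre.
- rake_center (a point): Bystander: small rake lying flat, 220 mm long, 72 mm wide head; point on its shaft near the middle, x along it to the head.
- scoop_center (a point): Bystander: white plastic scoop, 165 mm long, 52 mm wide, 31 mm tall, lying flat; point between handle and blade, x along it to the blade.

How it is judged:
By the outcome, as a careful person would: the job done as asked, in the order asked, and still so for the second after the job is handed in, with the robot touching nothing.
It also fails if it takes over 72 s, if anything falls off the work surface, if the arm or the gripper's body presses on something with over 40 N, if the wrist force passes 120 N, or if a joint passes its speed limit or range.

## Robot

A 6-joint arm with a two-finger parallel gripper is mounted at the origin on the work surface. World frame = base frame: x ahead of the robot, y to its left, z up, the work surface at z = 0. Lengths are in m, angles in rad, forces in N, time in s.
With the tool pointing down it reaches from about 0.35 to 0.925 m from the base axis. Payload 6.4 kg.
Tool frame: the origin (TCP) lies at the very end of the fingers, on their centre line; the grasp point (between the pads) lies 19 mm behind it; z points along the fingers, y is the line along which they close (so a half turn about z gives the same grasp; the last joint's range is limited). The gripper opens to 94 mm and grips with 3 to 60 N. Pads are 16 mm wide; open, the fingers measure 119 mm over their backs; the gripper's body (75 mm by 177 mm) begins 78 mm behind the grasp point.
Start: joints at [-1.285, 0.245, 1.558, -0, 1.339, -0.174], TCP at [0.288, -0.583, 0.205] pointing down, gripper open.
Joint ranges: [-3.13, 3.13], [-1.02, 2.26], [0.13, 2.54], [-0.95, 4.09], [0.21, 2.88], [-2.74, 2.74]. Speed limits (rad/s): [2.57, 2.57, 3.14, 3.14, 3.14, 3.14].

## Interface

Orientations are given as a unit quaternion [w, x, y, z].
In Python, from workcell import bot gives the robot as it stands.
- The arm moves only by the shell command python3 -m jog 'ROWS' [FORCE]. ROWS is JSON, one flat list of numbers, 7 for each row, row after row: the shift along the tool's x, y, z in mm, then the turn, a rotation vector about the tool's x, y, z in degrees, then the opening, from 0 (shut) to 1 (fully open). A call has exactly 10 rows; each row shifts and turns the commanded pose from where the row before left it, along the tool's axes as they then stand; what a row does not reach is not made up. A row lasts 1/10 s, in which the tool goes at most 50 mm and 8.59 degrees, less where a joint would pass 70% of its speed; a pose out of reach is approached as far as the arm can. A call with a gripper value outside its range is refused whole. The fingers move at their own pace and stop on an object; FORCE is the grip in N (left out, the last holds). Time passes only in rows, so rows that do not move let the fingers close, or fill a call up. It gives the time, the measured TCP pose, the force, the opening and the grip force at its end, in the units of the state.
- bot.get_state(): the state, without advancing time (a new reading comes with each control period).
- bot.camera(name): name is "side" or "top"; returns a dict with "frame" (384x512x3 uint8, red, green, blue), "vertical_fov" (degrees; the focal length in pixels is half the picture's height over the tangent of half this angle, whatever the lens; pixels are square), "cx", "cy" (the principal point, pixels), "dist" ([k1, k2, p1, p2, k3] as OpenCV has them; the pictures are not rectified), "rvec" (rotation vector, rad) and "tvec" (3), from world to camera coordinates, as OpenCV has them. Camera axes: x right, y down, z forward; pixel columns grow to the right and rows downward; lengths in m; the calibration is good to about 2 mm. A picture is of the moment at which its call begins. There is no depth.
- bot.finish_job(): hands the job in; it is judged then, once.
The state is a dict: "time_s": time; "joint_pos": joint angles; "joint_velocities": joint speeds; "joint_efforts": joint torques, N m; "eef_pos": TCP position; "eef_rot": TCP orientation; "ft_force": force on the tool from outside, world axes, zero at the start; "torque": the same for the moment, N m; "grip_width": finger opening in m; "finger_force": force on a finger pad.
Only numpy, scipy, OpenCV 4.12 (cv2) and the standard library are available. Lean on these libraries where they do the work, as an engineer would, in place of code of your own. Each camera call takes 0.05 s, during which the arm holds its last target. There are 200 camera calls.

## Working session

There is one attempt and no reset: what is moved stays moved. The work goes in short steps, Python scripts to look and compute and a shell command to move; the robot and the scene stay as the last step left them, time stands still between calls to the robot, and variables do not carry over. Pictures are saved under pics/ and viewed, at most 10 in all, crops included, and the job is handed in when it is done.

```bash
ls; mkdir -p pics; cat > h.py <<'E'
import numpy as np, cv2
from workcell import bot
from scipy.spatial.transform import Rotation as R
def cam(n):
    c=bot.camera(n); f=c["frame"]; h=f.shape[0]
    F=h/2/np.tan(np.radians(c["vertical_fov"])/2)
    K=np.array([[F,0,c["cx"]],[0,F,c["cy"]],[0,0,1]]); return f,K,np.array(c["dist"],float),np.array(c["rvec"],float),np.array(c["tvec"],float)
def ray(C,uv):
    f,K,d,r,t=C; p=cv2.undistortPoints(np.array([[uv]],float),K,d)[0,0]
    M=cv2.Rodrigues(r)[0]; return -M.T@t.ravel(), M.T@np.array([p[0],p[1],1])
def onz(C,uv,z):
    o,v=ray(C,uv); return o+v*(z-o[2])/v[2]
def proj(C,P):
    return cv2.projectPoints(np.array(P,float).reshape(-1,3),C[3],C[4],C[1],C[2])[0][:,0]
def save(C,name,crop=None,s=1.5):
    f=C[0][:,:,::-1]
    if crop: a,b,c,d=crop; f=f[b:d,a:c]
    cv2.imwrite("pics/"+name,cv2.resize(f,None,fx=s,fy=s,interpolation=cv2.INTER_CUBIC))
E
python3 - <<'E'
from h import *
import pickle
for n in("top","side"):
    C=cam(n);save(C,n+"0.png");pickle.dump(C,open(n+"0.pkl","wb"))
    print(n,ray(C,(256,192)),C[2])
s=bot.get_state();print(s)
E
```

```text
pics
top (array([0.34703491, 0.01746783, 1.53037991]), array([ 0.1620766 ,  0.00343624, -0.98685291])) [-0.00084772  0.          0.          0.          0.        ]
side (array([0.41322166, 1.09310202, 0.80904838]), array([ 0.08772969, -0.83877723, -0.53758179])) [-0.04371288  0.          0.          0.          0.        ]
{'time_s': 0.1, 'joint_pos': array([-1.28509681e+00,  2.45700993e-01,  1.55887045e+00, -3.15460179e-05,
        1.33866705e+00, -1.74115678e-01]), 'joint_velocities': array([-0.00184156, -0.00165012, -0.00241684, -0.00222842,  0.00073554,
        0.0013933 ]), 'joint_efforts': array([-1.51845734e-04, -4.16916168e+01, -3.15524375e+01,  6.86946418e-02,
        3.09883081e-02, -6.17798719e-05]), 'eef_pos': array([ 0.28829704, -0.58198279,  0.20449484]), 'eef_rot': array([-8.20784113e-04,  9.73686297e-01,  2.27891023e-01, -6.12115780e-05]), 'ft_force': array([0.5032098 , 0.16931759, 0.29083162]), 'torque': array([-0.0545698 , -0.01825929, -0.01703655]), 'finger_force': 0.0, 'grip_width': 0.09394910069504794}
```

View pics/top0.png

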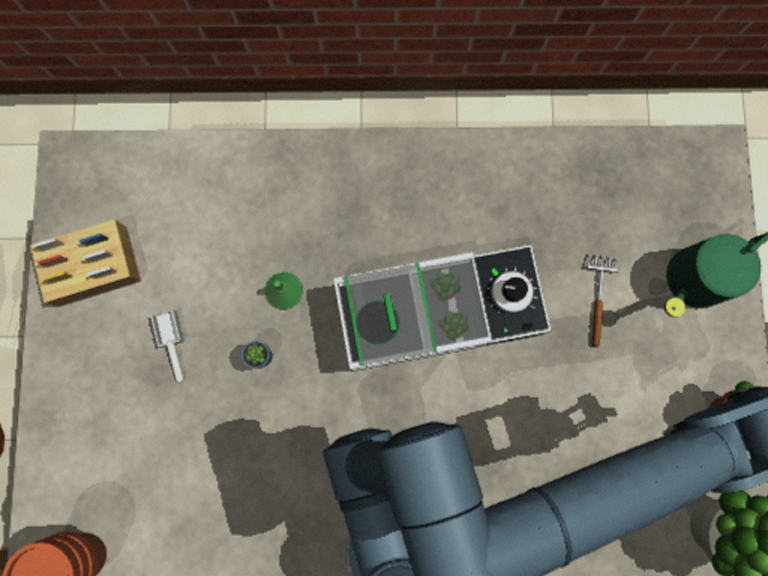

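View pics/side0.png

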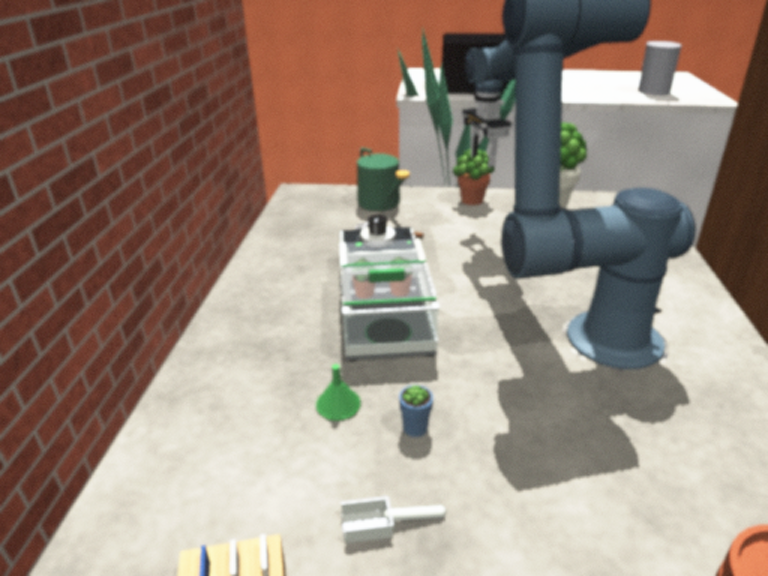

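The top view shows the planter at display px (335-550, 245-370), pot at (257,354), funnel (284,291) and scoop (168,345). The knob is at (512,291). The side view agrees. I'll zoom in on the planter for exact fitting.

```bash
python3 - <<'E'
from h import *
import pickle
C=pickle.load(open("top0.pkl","rb"));save(C,"top0c.png",(215,155,375,255),5)
E
```

```text
(no output)
```

View pics/top0c.png

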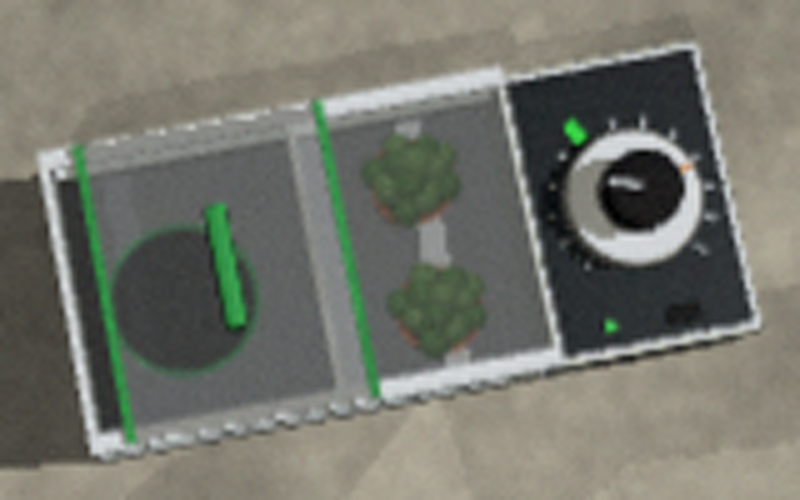

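The crop shows the console corners at crop px (697,45) and (758,325), and the rim corners at (40,152) and (95,457). The knob's top is at (640,190) with the white line tip at (612,181). The green mark is at (575,131), the fin runs from (217,205) to (236,325), and the orange mark is at (687,168).

```bash
cat > m.py <<'E'
from h import *
import pickle
from scipy.optimize import least_squares
C=pickle.load(open("top0.pkl","rb"));S=pickle.load(open("side0.pkl","rb"))
px=lambda u,v:np.array([215+(u+.5)/5-.5,155+(v+.5)/5-.5])
L=np.array([[.1,-.225,.102],[-.1,-.225,.102],[.1,.225,.133],[-.1,.225,.133],[0,-.155,.163]])
U=np.array([px(697,45),px(758,325),px(40,152),px(95,457),px(641,190)])
T=lambda p,L:np.c_[np.array(L)[:,:2]@np.array([[np.cos(p[2]),np.sin(p[2])],[-np.sin(p[2]),np.cos(p[2])]])+p[:2],np.array(L)[:,2]]
s=least_squares(lambda p:(proj(C,T(p,L))-U).ravel(),[.6,-.05,0.1]);p=s.x
if __name__=="__main__":
    print("planter",p[:2],np.degrees(p[2]),s.fun.round(2))
    inv=lambda P:(np.array([[np.cos(p[2]),np.sin(p[2])],[-np.sin(p[2]),np.cos(p[2])]])@(P[:2]-p[:2])).round(4)
    print("fin ends",inv(onz(C,px(216,206),.1675)),inv(onz(C,px(236,322),.1675)))
    print("mat c",inv(onz(C,px(184,300),.023)), "strip",inv(onz(C,px(104,294),.1395)))
    k=inv(onz(C,px(641,190),.163));e=inv(onz(C,px(611,181),.163));g=inv(onz(C,px(575,131),.102));c=inv(onz(C,px(687,168),.122))
    a=lambda q,o=np.array([0,-.155]):np.degrees(np.arctan2(*(q-o)[::-1]))
    print("knob",k,"line",e,a(e,k),"green",g,a(g),"collar",c,a(c))
    for n,D,z in(("t",C,.08),("s",S,.068)):
        h=cv2.cvtColor(D[0],cv2.COLOR_RGB2HSV);m=cv2.inRange(h,(105,90,30),(125,255,255))
        n_,l,st,ce=cv2.connectedComponentsWithStats(m);print([(st[i],ce[i].round(1)) for i in range(1,n_) if st[i][4]>25])
    print("knob w",T(p,[[0,-.155,.148]]))
E
python3 m.py
```

```text
planter [ 0.54096609 -0.10460002] 10.230848882825464 [ 0.11 -1.14  1.21  1.11 -1.05  0.38 -1.16 -0.08  0.91 -0.41]
fin ends [0.0389 0.1161] [-0.036   0.1175]
mat c [-0.      0.1463] strip [0.0003 0.1968]
knob [-0.0007 -0.1519] line [ 0.0085 -0.1343] 62.40270413135629 green [ 0.054  -0.1308] 24.139448609438237 collar [ 0.013  -0.1939] -71.52087556554383
[(array([ 54, 156,  17,   5,  29], dtype=int32), array([ 62.4, 158. ]))]
[(array([134, 365,   4,  19,  60], dtype=int32), array([135.4, 374.8]))]
knob w [[ 0.56849636 -0.25713554  0.148     ]]
```

```bash
python3 - <<'E'
from h import *
import pickle
S=pickle.load(open("side0.pkl","rb"));save(S,"side0c.png",(190,140,340,300),3.75)
C=pickle.load(open("top0.pkl","rb"));f=C[0]
E
```

```text
(no output)
```

View pics/side0c.png

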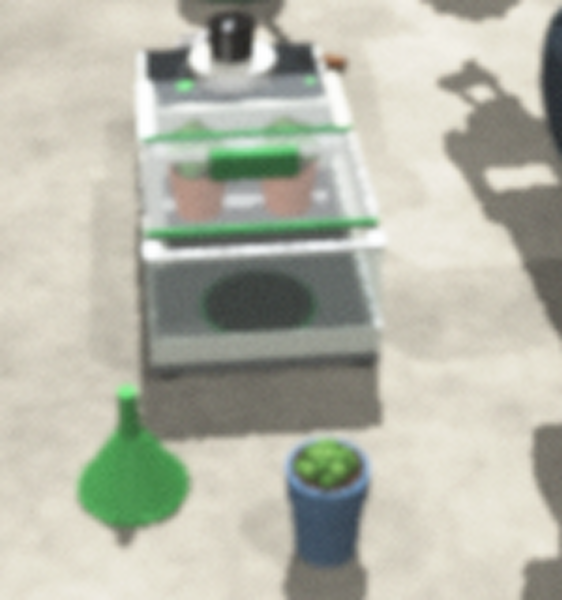

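The side crop shows the rim corners at (143,245) and (384,240), the mat at (259,302) and the fin's top edge from (210,152) to (300,147). The pot's rim ellipse is centred at about (328,465), and its base bottom is at (330,563). I'll fit both views together.

```bash
cat >> m.py <<'E'
ps=lambda u,v:np.array([190+(u+.5)/3.75-.5,140+(v+.5)/3.75-.5])
L1=np.vstack([L,[0,.1425,.023]]);U1=np.vstack([U,px(184,300)])
L2=np.array([[.1,.225,.133],[-.1,.225,.133],[0,.1425,.023],[.1,-.225,.102],[0,-.155,.163]])
U2=np.array([ps(147,247),ps(381,242),ps(259,302),ps(146,48),ps(234,20)])
# q: x y yaw, mat y; door; plus small per-view pixel offset absorbed as translation
def res(q):
    A=L1.copy();B=L2.copy();A[5,1]=B[2,1]=q[3]
    fin=[[.04,q[4],.1675],[-.04,q[4],.1675]]
    return np.r_[(proj(C,T(q,A))-U1).ravel(),(proj(S,T(q,B))-U2).ravel(),
      (proj(C,T(q,fin))-np.array([px(217,206),px(236,322)])).ravel(),(proj(S,T(q,fin))-np.array([ps(210,150),ps(300,145)])).ravel()]
s2=least_squares(res,[*p,.1425,.117],loss="soft_l1");q=s2.x
mat=T(q,[[0,q[3],.023]])[0];knob=T(q,[[0,-.155,.148]])[0];fin=T(q,[[0,q[4],.1575]])[0]
fp=lambda P:np.r_[proj(C,[P[0],P[1],.095])[0]-(257/1.5-.2,353.5/1.5-.2),proj(S,[P[0],P[1],.08])[0]-ps(328,465)]
sp=least_squares(fp,[.4,.2]);
if __name__=="__main__":
    print(q,np.degrees(q[2]));print(s2.fun.reshape(-1,2).round(1).tolist())
    print("mat",mat,"knob",knob,"fin",fin,"pot",sp.x,sp.fun)
    print("pot side only",onz(S,ps(328,465),.08),"top only",onz(C,(171.1,235.5),.095))
    print("funnel",onz(C,(284/1.5,291/1.5),.05))
E
python3 m.py|tail -9
```

```text
knob [-0.0007 -0.1519] line [ 0.0085 -0.1343] 62.40270413135629 green [ 0.054  -0.1308] 24.139448609438237 collar [ 0.013  -0.1939] -71.52087556554383
[(array([ 54, 156,  17,   5,  29], dtype=int32), array([ 62.4, 158. ]))]
[(array([134, 365,   4,  19,  60], dtype=int32), array([135.4, 374.8]))]
knob w [[ 0.56849636 -0.25713554  0.148     ]]
[ 0.54060657 -0.10466454  0.17283977  0.14748122  0.11709531] 9.902989233184552
[[0.4, -0.7], [1.1, 1.6], [-0.9, 0.1], [-1.4, -0.3], [1.0, -0.0], [-0.4, -0.1], [-0.6, 2.1], [1.2, 0.0], [0.0, -0.6], [-1.6, -0.8], [0.0, -0.5], [-0.5, -0.4], [0.3, 1.1], [-0.2, -0.3], [0.1, -0.2]]
mat [0.51524267 0.04061926 0.023     ] knob [ 0.56726354 -0.25735509  0.148     ] fin [0.52046846 0.01068609 0.1575    ] pot [0.43994397 0.30733857] [-1.22886712  0.06766562  0.0074518  -1.48523009]
pot side only [0.43966821 0.31320253 0.08      ] top only [0.44002237 0.3034006  0.095     ]
funnel [0.58522557 0.25251047 0.05      ]
```

```bash
cat > go.py <<'E'
import sys
from h import *
# go.py x y z tooly_angle_deg : move left, in tool axes mm, and turn
x,y,z,a=map(float,sys.argv[1:5]);s=bot.get_state()
M=R.from_quat(np.roll(s["eef_rot"],-1));a=np.radians(a)
G=np.array([[-np.sin(a),np.cos(a),0],[np.cos(a),np.sin(a),0],[0,0,-1]]).T
ty=np.array([np.cos(a),np.sin(a),0]);G=np.c_[np.cross(ty,[0,0,-1]),ty,[0,0,-1]]
d=np.array([x,y,z])-s["eef_pos"]
print("before turn",(M.inv().apply(d)*1e3).round(1),"after",(G.T@d*1e3).round(1),"turn",np.degrees((M.inv()*R.from_matrix(G)).as_rotvec()).round(2),"t",s["time_s"],"F",s["ft_force"].round(1),"w",round(s["grip_width"],4),s["joint_pos"].round(2))
E
python3 -m jog '[31.4,-28.6,0,0,0,0,0.5, 31.4,-28.6,0,0,0,0,0.5, 31.4,-28.6,0,0,0,0,0.5, 31.4,-28.6,0,0,0,0,0.5, 31.4,-28.6,0,0,0,0,0.5, 31.4,-28.6,0,0,0,0,0.5, 31.4,-28.6,0,0,0,0,0.5, 31.4,-28.6,0,0,0,0,0.5, 31.4,-28.6,0,0,0,0,0.5, 31.4,-28.6,0,0,0,0,0.5]' 20; python3 go.py .520 .0107 .20 -80.1
```

```text
time_s: 1.1
eef_pos: [0.443, -0.185, 0.2052]
eef_rot: [-0.0, 0.974, 0.228, -0.0]
ft_force: [1.3, 0.3, -0.5]
grip_width: 0.0472
finger_force: 0.0
before turn [ 155.8 -141.3    5.2] after [ 109.5 -179.6    5.2] turn [-2.000e-02  1.000e-02  1.643e+01] t 1.1 F [ 1.3  0.3 -0.5] w 0.0472 [-0.63 -0.16  1.98  0.    1.33  0.48]
```

```bash
python3 -m jog '[31,-28,0,0,0,0,0.5, 31,-28,0,0,0,0,0.5, 31,-28,0,0,0,0,0.5, 31,-28,0,0,0,0,0.5, 31,-28,0,0,0,0,0.5, 1,-1,5,0,0,8.2,0.5, 0,0,10,0,0,8.2,0.5, 0,0,10,0,0,0,0.5, 0,0,0,0,0,0,0.5, 0,0,0,0,0,0,0.5]'; python3 - <<'E'
from h import *
C=cam("top");S=cam("side")
a=cv2.resize(C[0][150:265,200:360],None,fx=3.4,fy=3.4);b=cv2.resize(S[0][130:250,200:310],None,fx=2.3,fy=3.25)
a=cv2.resize(C[0][155:255,210:310],(400,400));b=cv2.resize(S[0][130:230,210:310],(400,400))
cv2.imwrite("pics/fin.png",np.hstack([a,b])[:,:,::-1])
E
python3 go.py .520 .0107 .145 -80.1
```

```text
time_s: 2.1
eef_pos: [0.5199, 0.0085, 0.1801]
eef_rot: [-0.0, 0.996, 0.087, -0.0]
ft_force: [-0.0, -0.5, 0.7]
grip_width: 0.0469
finger_force: 0.0
before turn [ 0.  -2.4 35.9] after [ 0.  -2.4 35.9] turn [ 0.01 -0.04  0.08] t 2.2 F [ 0.7 -0.5  0.4] w 0.047 [-0.2  -0.04  1.91  0.    1.27  1.19]
```

View pics/fin.png

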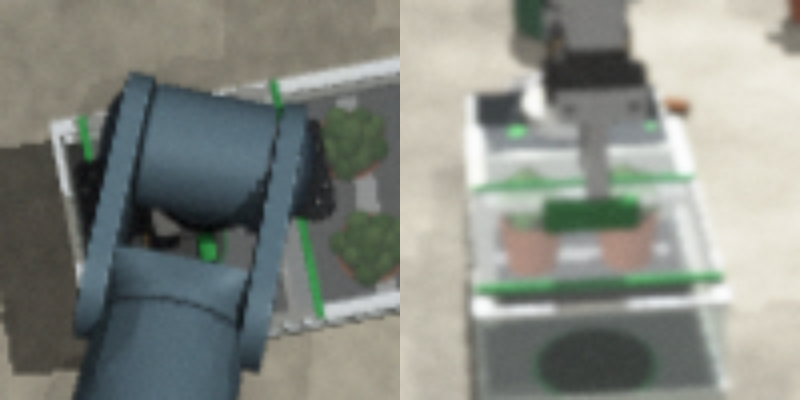

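The fingers straddle the fin: at crop px (597,195) in the side view they are centred over it, at (592,213). Descending.

```bash
python3 -m jog '[0,-1,8,0,0,0,0.5, 0,-1,8,0,0,0,0.5, 0,0,8,0,0,0,0.5, 0,0,6,0,0,0,0.5, 0,0,5,0,0,0,0.5, 0,0,0,0,0,0,0.5, 0,0,0,0,0,0,0, 0,0,0,0,0,0,0, 0,0,0,0,0,0,0, 0,0,0,0,0,0,0]' 15; python3 go.py .520 .0107 .145 -80.1
```

```text
time_s: 3.2
eef_pos: [0.52, 0.0107, 0.1458]
eef_rot: [0.0, 0.996, 0.087, 0.0]
ft_force: [-0.7, 0.9, -0.1]
grip_width: 0.0186
finger_force: 0.0
before turn [ 0.  -0.   0.8] after [ 0.  -0.   0.8] turn [ 0.01 -0.03  0.04] t 3.2 F [-0.7  0.9 -0.1] w 0.0186 [-0.2   0.    1.94  0.    1.2   1.2 ]
```

```bash
python3 -m jog '[0,0,0,0,0,0,0, 0,0,0,0,0,0,0, 0,5,0,0,0,0,0, 0,12,0,0,0,0,0, 0,18,0,0,0,0,0, 0,20,0,0,0,0,0, 0,20,0,0,0,0,0, 0,18,0,0,0,0,0, 0,10,0,0,0,0,0, 0,5,0,0,0,0,0]'; python3 go.py .520 .0107 .145 -80.1
```

```text
time_s: 4.2
eef_pos: [0.5395, -0.097, 0.1457]
eef_rot: [0.0, 0.996, 0.086, 0.001]
ft_force: [4.6, 2.2, -0.5]
grip_width: 0.0137
finger_force: 15.0
before turn [  -0.8 -109.5    0.7] after [  -0.7 -109.5    0.7] turn [ 0.02 -0.14 -0.04] t 4.2 F [ 4.6  2.2 -0.5] w 0.0137 [-0.39  0.07  1.87  0.    1.2   1.01]
```

```bash
python3 -m jog '[0,2,0,0,0,0,0, 0,2,0,0,0,0,0, 0,2,0,0,0,0,0, 0,2,0,0,0,0,0, 0,1,0,0,0,0,0, 0,1,0,0,0,0,0, 0,1,0,0,0,0,0, 0,0,0,0,0,0,0, 0,0,0,0,0,0,0, 0,0,0,0,0,0,0]'; python3 go.py .520 .0107 .145 -80.1
```

```text
time_s: 5.2
eef_pos: [0.5413, -0.1069, 0.1457]
eef_rot: [0.0, 0.996, 0.087, 0.001]
ft_force: [5.1, 0.7, -1.9]
grip_width: 0.0139
finger_force: 15.0
before turn [  -0.7 -119.5    0.6] after [  -0.8 -119.5    0.7] turn [ 0.03 -0.13  0.04] t 5.2 F [ 5.1  0.7 -1.9] w 0.0139 [-0.4   0.08  1.86  0.    1.2   1.  ]
```

```bash
python3 -m jog '[0,1,0,0,0,0,0, 0,1,0,0,0,0,0, 0,1,0,0,0,0,0, 0,1,0,0,0,0,0, 0,1,0,0,0,0,0, 0,1,0,0,0,0,0, 0,0,0,0,0,0,0, 0,0,0,0,0,0,0, 0,0,0,0,0,0,0, 0,0,0,0,0,0,0]'; python3 go.py .520 .0107 .145 -80.1
```

```text
time_s: 6.2
eef_pos: [0.5415, -0.1083, 0.1456]
eef_rot: [-0.005, 0.996, 0.087, 0.0]
ft_force: [2.3, 16.9, 4.6]
grip_width: 0.0139
finger_force: 15.0
before turn [  -0.6 -120.9    1.7] after [  -0.7 -120.9    0.6] turn [-0.53 -0.08  0.04] t 6.2 F [ 2.3 16.9  4.6] w 0.0139 [-0.41  0.08  1.86  0.01  1.21  0.99]
```

```bash
python3 -m jog '[0,0,0,0,0,0,0.5, 0,-3,0,0,0,0,0.5, 0,-2,0,0,0,0,0.5, 0,0,0,0,0,0,0.5, 0,0,-15,0,0,0,0.5, 0,0,-30,0,0,0,0.5, 0,0,-30,0,0,0,0.5, 0,-20,0,0,0,-8.2,0.8, 0,-20,0,0,0,-8.2,0.8, 0,-20,0,0,0,-8.2,1]'; python3 go.py .440 .307 .20 10; python3 - <<'E'
from m import *
f=C[0].astype(int);r,g,b=f[...,0],f[...,1],f[...,2]
w=f[215:262,145:195];m=((w[...,2]>w[...,0]+12)|(w[...,1]>w[...,0]+25)).astype(np.uint8)
n,l,st,ce=cv2.connectedComponentsWithStats(m);i=1+st[1:,4].argmax();print(st[i]+np.array([145,215,0,0,0]),ce[i]+[145,215])
ang=np.linspace(0,6.28,60);
def ring(P,z,rad):return np.c_[P[0]+rad*np.cos(ang),P[1]+rad*np.sin(ang),0*ang+z]
for y in(.299,.303,.307,.311):
  P=[.44,y];o=np.vstack([ring(P,.08,.031),ring(P,.056,.031),ring(P,0,.024)])
  a=proj(C,o);c=proj(S,o);print(y,a.min(0).round(1),a.max(0).round(1),"side",c.min(0).round(1),c.max(0).round(1))
f=S[0][240:300,255:300].astype(int);m=((f[...,2]>f[...,0]+20)).astype(np.uint8);n,l,st,ce=cv2.connectedComponentsWithStats(m);i=1+st[1:,4].argmax();print(st[i]+np.array([255,240,0,0,0]))
E
```

```text
time_s: 7.2
eef_pos: [0.5222, -0.0507, 0.2221]
eef_rot: [0.001, 0.954, 0.299, 0.001]
ft_force: [0.2, 0.0, 0.1]
grip_width: 0.0679
finger_force: 0.0
before turn [ 136.9 -340.6   21.7] after [366.6 -18.8  22.1] turn [  0.11   0.   -65.15] t 7.2 F [0.2 0.  0.1] w 0.0679 [-0.31 -0.07  1.86 -0.    1.35  0.65]
[161 227  20  19 182] [170.9010989  236.06043956]
0.299 [164.  226.5] [184.5 245.4] side [266.  252.5] [288.5 287.1]
0.303 [162.8 226.5] [183.4 245.4] side [265.9 253.5] [288.5 288.1]
0.307 [161.6 226.5] [182.3 245.4] side [265.8 254.4] [288.4 289.2]
0.311 [160.4 226.5] [181.1 245.5] side [265.7 255.4] [288.4 290.3]
[266 259  23  32 352]
```

```bash
python3 -m jog '[17.4,-43,0,0,0,0,1, 17.4,-43,0,0,0,0,1, 17.4,-43,0,0,0,0,1, 17.4,-43,0,0,0,0,1, 17.4,-43,0,0,0,0,1, 17.4,-43,0,0,0,0,1, 17.4,-43,0,0,0,0,1, 17.4,-43,0,0,0,0,1, 0,0,10,0,0,-8.2,1, 0,0,10,0,0,-8.2,1]' && python3 -m jog '[0,0,0,0,0,-8.2,1, 0,0,0,0,0,-8.2,1, 0,0,5,0,0,-8.2,1, 0,0,5,0,0,-8.2,1, 0,0,5,0,0,-8.2,1, 0,0,5,0,0,-7.75,1, 0,0,0,0,0,0,1, 0,0,0,0,0,0,1, 0,0,0,0,0,0,1, 0,0,0,0,0,0,1]'; python3 go.py .440 .311 .049 10
```

```text
time_s: 8.2
eef_pos: [0.4416, 0.3129, 0.2018]
eef_rot: [0.0, 0.901, 0.434, 0.001]
ft_force: [-1.7, -0.1, -0.7]
grip_width: 0.0942
finger_force: 0.0
time_s: 9.2
eef_pos: [0.4418, 0.3115, 0.181]
eef_rot: [0.0, 0.645, 0.764, 0.0]
ft_force: [0.2, 0.1, -0.6]
grip_width: 0.0941
finger_force: 0.0
before turn [ -0.2  -2.  132. ] after [-1.00e-01 -1.90e+00  1.32e+02] turn [ 0.05 -0.01 -0.38] t 9.2 F [ 0.2  0.1 -0.6] w 0.0941 [ 0.4   0.01  1.86 -0.    1.27  0.24]
```

```bash
python3 - <<'E'
from h import *
C=cam("top");S=cam("side")
a=cv2.resize(C[0][190:270,130:210],(400,400));b=cv2.resize(S[0][200:300,230:330],(400,400))
cv2.imwrite("pics/pot.png",np.hstack([a,b])[:,:,::-1])
E
```

```text
(no output)
```

View pics/pot.png

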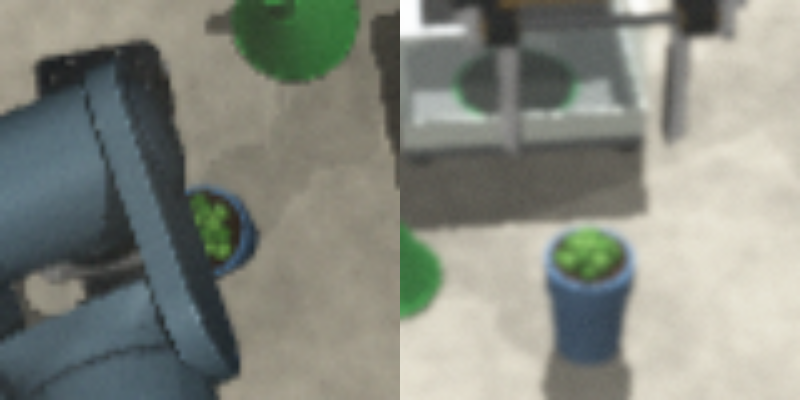

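The fingertips at crop px (512,150) and (672,140) straddle the pot, which is centred at 590. The funnel is clear. Descending.

```bash
python3 -m jog '[0,-2,15,0,0,0,1, 0,0,20,0,0,0,1, 0,0,20,0,0,0,1, 0,0,20,0,0,0,1, 0,0,20,0,0,0,1, 0,0,15,0,0,0,1, 0,0,12,0,0,0,1, 0,0,8,0,0,0,1, 0,0,2,0,0,0,1, 0,0,0,0,0,0,1]' && python3 -m jog '[0,0,0,0,0,0,0.6, 0,0,0,0,0,0,0.6, 0,0,0,0,0,0,0.6, 0,0,0,0,0,0,0.6, 0,0,0,0,0,0,0.6, 0,0,0,0,0,0,0.6, 0,0,0,0,0,0,0.6, 0,0,0,0,0,0,0.6, 0,0,0,0,0,0,0.6, 0,0,0,0,0,0,0.6]' 15; python3 go.py .515 .039 .2 10
```

```text
time_s: 10.3
eef_pos: [0.4398, 0.3112, 0.0486]
eef_rot: [0.0, 0.645, 0.764, 0.0]
ft_force: [-0.3, 0.4, 1.1]
grip_width: 0.094
finger_force: 0.0
time_s: 11.3
eef_pos: [0.4405, 0.3114, 0.0491]
eef_rot: [0.001, 0.645, 0.764, 0.001]
ft_force: [4.5, 1.4, 3.6]
grip_width: 0.0619
finger_force: 15.0
before turn [-281.    27.9 -151. ] after [-281.2   26.1 -150.9] turn [ 0.12 -0.02 -0.3 ] t 11.3 F [4.5 1.4 3.6] w 0.0619 [ 0.41  0.19  1.94 -0.    1.01  0.24]
```

```bash
python3 -m jog '[0,0,0,0,0,0,0.4, 0,0,-3,0,0,0,0.4, 0,0,-8,0,0,0,0.4, 0,0,-15,0,0,0,0.4, 0,0,-25,0,0,0,0.4, 0,0,-30,0,0,0,0.4, 0,0,-30,0,0,0,0.4, 0,0,-30,0,0,0,0.4, 0,0,-20,0,0,0,0.4, 0,0,-8,0,0,0,0.4]' 25 && python3 -m jog '[-10,1,0,0,0,0,0.4, -22,2,0,0,0,0,0.4, -34,3.3,0,0,0,0,0.4, -40,3.9,0,0,0,0,0.4, -40,3.9,0,0,0,0,0.4, -40,3.9,0,0,0,0,0.4, -40,3.9,0,0,0,0,0.4, -30,3,0,0,0,0,0.4, -17,2,0,0,0,0,0.4, -8,0.6,0,0,0,0,0.4]'; python3 go.py .515 .039 .072 10
python3 - <<'E'
from h import *
C=cam("top");S=cam("side")
a=cv2.resize(C[0][155:255,210:310],(400,400));b=cv2.resize(S[0][130:250,200:320],(400,400))
cv2.imwrite("pics/bay.png",np.hstack([a,b])[:,:,::-1])
E
```

```text
time_s: 12.3
eef_pos: [0.4401, 0.3114, 0.2206]
eef_rot: [0.001, 0.645, 0.764, 0.002]
ft_force: [0.5, 0.4, -3.9]
grip_width: 0.0617
finger_force: 25.0
time_s: 13.3
eef_pos: [0.513, 0.0368, 0.2156]
eef_rot: [-0.001, 0.646, 0.764, -0.001]
ft_force: [-0.5, -0.6, -3.5]
grip_width: 0.0613
finger_force: 25.0
before turn [  1.7   2.8 143.6] after [  1.8   2.3 143.6] turn [-0.21 -0.05 -0.45] t 13.3 F [-0.5 -0.6 -3.5] w 0.0613 [-0.15 -0.08  1.89 -0.    1.34 -0.32]
```

View pics/bay.png

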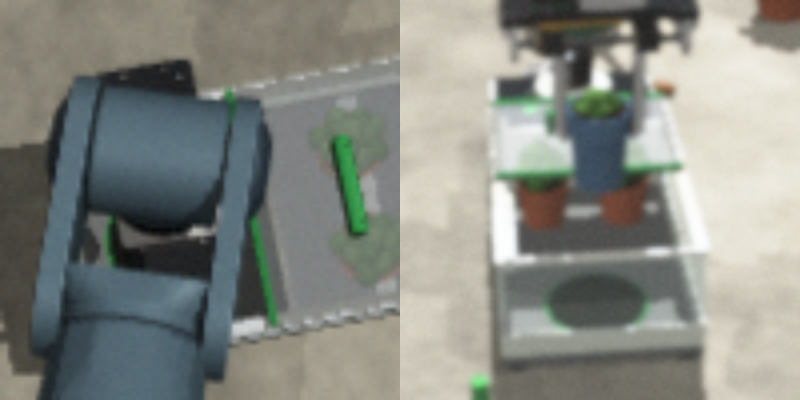

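The door is open, the pot is held upright above the bay, and the mat is clear at crop px (597,300). Lowering.

```bash
python3 -m jog '[1.8,2.3,5,0,0,-0.4,0.4, 0,0,12,0,0,0,0.4, 0,0,17,0,0,0,0.4, 0,0,20,0,0,0,0.4, 0,0,20,0,0,0,0.4, 0,0,20,0,0,0,0.4, 0,0,18,0,0,0,0.4, 0,0,12,0,0,0,0.4, 0,0,7,0,0,0,0.4, 0,0,4,0,0,0,0.4]'; python3 go.py .515 .039 .072 10
```

```text
time_s: 14.4
eef_pos: [0.5157, 0.0413, 0.0818]
eef_rot: [-0.0, 0.642, 0.767, -0.0]
ft_force: [0.0, -0.3, -3.9]
grip_width: 0.0614
finger_force: 25.0
before turn [-2.1 -1.1  9.8] after [-2.1 -1.1  9.8] turn [-0.04 -0.02  0.13] t 14.4 F [ 0.  -0.3 -3.9] w 0.0614 [-0.14  0.09  1.98  0.    1.07 -0.32]
```

```bash
python3 -m jog '[-1,0,2,0,0,0,0.4, -1,-1,1.5,0,0,0,0.4, 0,0,1.5,0,0,0,0.4, 0,0,1,0,0,0,0.4, 0,0,1,0,0,0,0.4, 0,0,1,0,0,0,0.4, 0,0,0.5,0,0,0,0.4, 0,0,0.5,0,0,0,0.4, 0,0,0,0,0,0,0.4, 0,0,0,0,0,0,0.4]'; python3 go.py .515 .039 .072 10
```

```text
time_s: 15.4
eef_pos: [0.5154, 0.0388, 0.0735]
eef_rot: [0.0, 0.642, 0.767, 0.0]
ft_force: [0.5, 0.4, -3.4]
grip_width: 0.0617
finger_force: 25.0
before turn [ 0.3 -0.3  1.5] after [ 0.3 -0.3  1.5] turn [ 0.  -0.   0.1] t 15.4 F [ 0.5  0.4 -3.4] w 0.0617 [-0.14  0.1   1.99  0.    1.06 -0.32]
```

```bash
python3 -m jog '[0,0,0.5,0,0,0,0.4, 0,0,0,0,0,0,0.4, 0,0,0.5,0,0,0,0.4, 0,0,0,0,0,0,0.4, 0,0,0.5,0,0,0,0.4, 0,0,0,0,0,0,0.4, 0,0,0.5,0,0,0,0.4, 0,0,0,0,0,0,0.4, 0,0,0,0,0,0,0.4, 0,0,0,0,0,0,0.4]'; python3 go.py .515 .039 .072 10
```

```text
time_s: 16.4
eef_pos: [0.5155, 0.0387, 0.072]
eef_rot: [0.0, 0.642, 0.767, -0.0]
ft_force: [-2.8, -0.3, 4.6]
grip_width: 0.0612
finger_force: 25.0
before turn [ 0.4 -0.5 -0. ] after [ 0.4 -0.5 -0. ] turn [0.01 0.01 0.1 ] t 16.4 F [-2.8 -0.3  4.6] w 0.0612 [-0.14  0.1   1.99 -0.    1.05 -0.32]
```

```bash
python3 -m jog '[0,0,0,0,0,0,0.85, 0,0,0,0,0,0,0.85, 0,0,0,0,0,0,0.85, 0,0,0,0,0,0,0.85, 0,0,-5,0,0,0,0.85, 0,0,-15,0,0,0,0.85, 0,0,-25,0,0,0,0.85, 0,0,-30,0,0,0,0.85, 0,0,-30,0,0,0,0.85, 0,0,-25,0,0,0,0.85]' && python3 -m jog '[0,0,-10,0,0,8.2,0.5, 0,0,0,0,0,8.2,0.5, 0,0,0,0,0,8.2,0.5, 0,0,0,0,0,8.2,0.5, 0,0,0,0,0,8.2,0.5, 0,0,0,0,0,8.2,0.5, 0,0,0,0,0,8.2,0.5, 0,0,0,0,0,8.2,0.5, 0,0,0,0,0,8.2,0.5, 0,0,0,0,0,8.2,0.5]'; python3 go.py .5415 -.1085 .145 -80
```

```text
time_s: 17.4
eef_pos: [0.5158, 0.0387, 0.2037]
eef_rot: [0.001, 0.642, 0.767, 0.001]
ft_force: [0.0, -0.1, -1.1]
grip_width: 0.0798
finger_force: 0.0
time_s: 18.4
eef_pos: [0.5154, 0.0387, 0.2118]
eef_rot: [0.0, 0.988, 0.154, 0.0]
ft_force: [0.2, 0.2, -0.3]
grip_width: 0.0469
finger_force: 0.0
before turn [-20.1 148.2  66.8] after [1.000e-01 1.495e+02 6.680e+01] turn [ 0.01 -0.02  7.76] t 18.4 F [ 0.2  0.2 -0.3] w 0.0469 [-0.14 -0.08  1.89  0.    1.33  1.12]
```

```bash
python3 -m jog '[0,0,0,0,0,7.8,0.5, 0,30,0,0,0,0,0.5, 0,40,0,0,0,0,0.5, 0,40,0,0,0,0,0.5, 0,30,0,0,0,0,0.5, 0,9.5,8,0,0,0,0.5, 0,0,20,0,0,0,0.5, 0,0,0,0,0,0,0.5, 0,0,0,0,0,0,0.5, 0,0,0,0,0,0,0.5]'; python3 go.py .5415 -.1085 .145 -80
python3 - <<'E'
from h import *
C=cam("top");S=cam("side")
a=cv2.resize(C[0][155:255,210:310],(400,400));b=cv2.resize(S[0][130:250,200:320],(400,400))
cv2.imwrite("pics/bay2.png",np.hstack([a,b])[:,:,::-1])
E
```

```text
time_s: 19.4
eef_pos: [0.5425, -0.1078, 0.1843]
eef_rot: [0.0, 0.996, 0.09, 0.001]
ft_force: [-0.3, 0.7, 0.2]
grip_width: 0.0474
finger_force: 0.0
before turn [-1.1  0.5 39.3] after [-1.1  0.5 39.3] turn [ 0.03 -0.06  0.35] t 19.4 F [-0.3  0.7  0.2] w 0.0474 [-0.4   0.04  1.83  0.    1.27  0.99]
```

View pics/bay2.png

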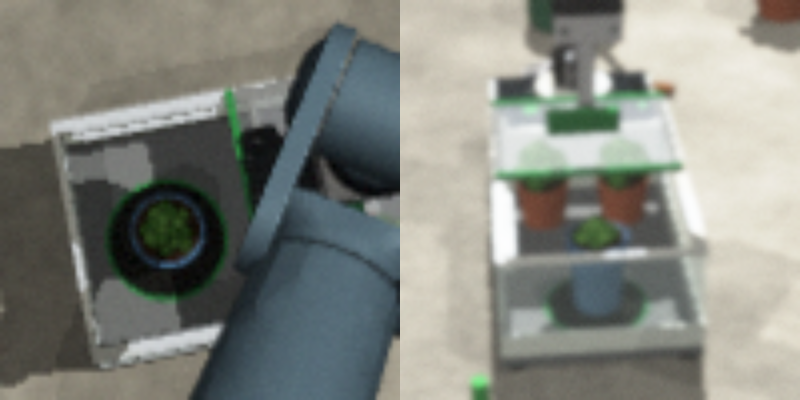

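The pot stands upright and centred on the mat: in the top view the mat is at (167,238) and the pot rim at (167,230), which parallax explains. The fingers are over the fin. Next I'll grip it and shut the door.

```bash
python3 -m jog '[-1,0.5,10,0,0,0.3,0.5, 0,0,10,0,0,0,0.5, 0,0,10,0,0,0,0.5, 0,0,6,0,0,0,0.5, 0,0,3,0,0,0,0, 0,0,0,0,0,0,0, 0,0,0,0,0,0,0, 0,0,0,0,0,0,0, 0,0,0,0,0,0,0, 0,0,0,0,0,0,0]' 15 && python3 -m jog '[0,-3,0,0,0,0,0, 0,-8,0,0,0,0,0, 0,-15,0,0,0,0,0, 0,-20,0,0,0,0,0, 0,-20,0,0,0,0,0, 0,-20,0,0,0,0,0, 0,-20,0,0,0,0,0, 0,-17,0,0,0,0,0, 0,-10,0,0,0,0,0, 0,-4,0,0,0,0,0]'; python3 go.py .5165 .0345 .145 -80
```

```text
time_s: 20.5
eef_pos: [0.5413, -0.1083, 0.1449]
eef_rot: [-0.001, 0.996, 0.087, 0.0]
ft_force: [-0.2, 5.9, 1.5]
grip_width: 0.0142
finger_force: 15.0
time_s: 21.5
eef_pos: [0.5167, 0.0271, 0.1449]
eef_rot: [0.0, 0.996, 0.088, -0.0]
ft_force: [-3.6, -2.3, 5.8]
grip_width: 0.0136
finger_force: 15.0
before turn [ 1.1 -7.4 -0.1] after [ 1.1 -7.4 -0.1] turn [0.02 0.05 0.09] t 21.5 F [-3.6 -2.3  5.8] w 0.0136 [-0.17 -0.    1.94 -0.    1.2   1.23]
```

```bash
python3 -m jog '[0,-2,0,0,0,0,0, 0,-2,0,0,0,0,0, 0,-1,0,0,0,0,0, 0,-1,0,0,0,0,0, 0,-1,0,0,0,0,0, 0,-1,0,0,0,0,0, 0,-1,0,0,0,0,0, 0,-1,0,0,0,0,0, 0,-1,0,0,0,0,0, 0,0,0,0,0,0,0]'; python3 go.py .5165 .0345 .145 -80
```

```text
time_s: 22.5
eef_pos: [0.5154, 0.0344, 0.1449]
eef_rot: [0.003, 0.996, 0.087, -0.0]
ft_force: [-3.0, -10.1, 4.4]
grip_width: 0.0141
finger_force: 15.0
before turn [ 1.1  0.1 -0.1] after [ 1.1  0.1 -0.1] turn [0.34 0.07 0.02] t 22.5 F [ -3.  -10.1   4.4] w 0.0141 [-0.15 -0.    1.95 -0.01  1.2   1.25]
```

```bash
python3 -m jog '[0,0,0,0,0,0,0.5, 0,0,0,0,0,0,0.5, 0,3,0,0,0,0,0.5, 0,0,0,0,0,0,0.5, 0,0,-10,0,0,0,0.5, 0,0,-20,0,0,0,0.5, 0,0,-25,0,0,0,0.5, 0,0,-10,0,0,0,0.7, 0,20,0,0,0,0,1, 0,30,0,0,0,0,1]' && python3 -m jog '[0,40,0,0,0,0,1, 0,40,0,0,0,0,1, 0,40,0,0,0,0,1, 0,40,0,0,0,0,1, 0,40,0,0,0,0,1, 0,30,0,0,0,0,1, 0,14,0,0,0,0,1, 0,0,0,0,0,0,1, 0,0,0,0,0,0,1, 0,0,0,0,0,0,1]'; python3 go.py .568 -.258 .131 -80
python3 - <<'E'
from h import *
C=cam("top");S=cam("side")
a=cv2.resize(C[0][155:255,210:310],(400,400));b=cv2.resize(S[0][115:235,200:320],(400,400))
cv2.imwrite("pics/shut.png",np.hstack([a,b])[:,:,::-1])
E
```

```text
time_s: 23.5
eef_pos: [0.5249, -0.015, 0.2102]
eef_rot: [0.0, 0.996, 0.088, 0.001]
ft_force: [0.1, 0.1, -0.2]
grip_width: 0.0677
finger_force: 0.0
time_s: 24.5
eef_pos: [0.567, -0.2542, 0.2094]
eef_rot: [-0.0, 0.996, 0.088, -0.0]
ft_force: [-0.1, 0.2, 0.0]
grip_width: 0.094
finger_force: 0.0
before turn [ 0.3  3.9 78.4] after [ 0.3  3.9 78.4] turn [-0.03  0.01  0.09] t 24.5 F [-0.1  0.2  0. ] w 0.094 [-0.6   0.18  1.63  0.    1.34  0.79]
```

View pics/shut.png

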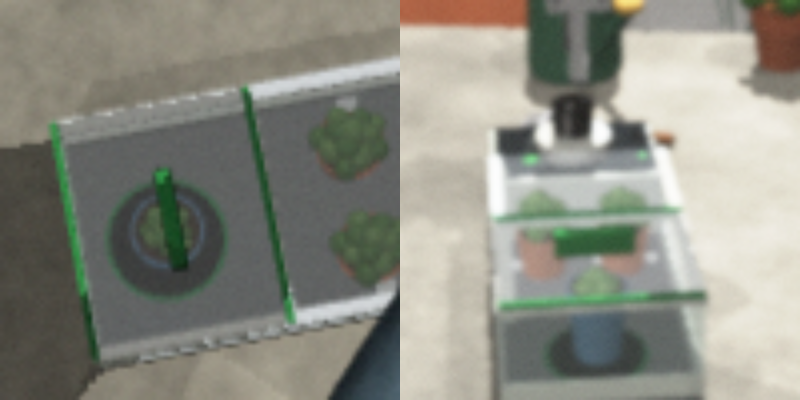

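The door is shut and the pot stands under it; in the side view the fin is at (595,240) and the pot at (597,335). The finger is at about (578,60) and the knob at (571,118). I'll check that x alignment numerically.

```bash
python3 - <<'E'
from h import *
S=cam("side");s=bot.get_state();P=s["eef_pos"];ty=R.from_quat(np.roll(s["eef_rot"],-1)).apply([0,1,0])
print("finger tip px",proj(S,P-.05*ty),"knob top px",proj(S,[[.568,-.258,.163],[.563,-.258,.163],[.568,-.258,.13]]))
g=S[0].mean(2).astype(int)
for r in(136,140,144,148,151): print(r,g[r,238:268])
E
```

```text
finger tip px [[252.75257914 139.15108041]] knob top px [[251.89108204 144.35680909]
 [253.16490964 144.39536763]
 [252.03801566 151.94276403]]
136 [134  88  68  66  61  61  67  65  68  62  64  73  94 111 124 124 126 121
  98  69  54  57  58  54  55  57  77 125 182 217]
140 [124 112 107 102 104 100  92  89  86  82  80  82  84  81  88  78  84  80
  80  87  91 100 106 114 115 120 131 162 204 224]
144 [170 143 125 118 120 120 113 101  85  69  58  50  44  51  45  49  56  58
  70  81 102 115 119 122 134 161 195 219 226 228]
148 [209 209 209 207 207 211 194 142  79  43  46  59  62  55  42  37  37  39
  50 107 177 210 206 181 150 137 155 186 208 222]
151 [184 175 183 205 227 229 209 154  87  55  56  74  76  62  49  43  39  39
  62 147 227 242 237 218 185 143 111 104 112 136]
```

```bash
python3 -m jog '[2.3,4.2,10,0,0,0,1, 0,0,15,0,0,0,1, 0,0,15,0,0,0,1, 0,0,15,0,0,0,1, 0,0,12,0,0,0,1, 0,0,8,0,0,0,1, 0,0,3,0,0,0,1, 0,0,0,0,0,0,1, 0,0,0,0,0,0,1, 0,0,0,0,0,0,1]' 12 && python3 -m jog '[0,0,0,0,0,0,0.45, 0,0,0,0,0,0,0.45, 0,0,0,0,0,0,0.45, 0,0,0,0,0,0,0.45, 0,0,0,0,0,0,0.45, 0,0,0,0,0,0,0.45, 0,0,0,0,0,0,0.45, 0,0,0,0,0,0,0.45, 0,0,0,0,0,0,0.45, 0,0,0,0,0,0,0.45]'; python3 go.py .570 -.258 .131 -80
```

```text
time_s: 25.65
eef_pos: [0.5705, -0.2598, 0.1323]
eef_rot: [0.0, 0.996, 0.087, 0.001]
ft_force: [-0.4, -0.1, 0.6]
grip_width: 0.0943
finger_force: 0.0
time_s: 26.65
eef_pos: [0.5698, -0.2582, 0.1314]
eef_rot: [-0.001, 0.996, 0.087, -0.0]
ft_force: [-1.8, 4.6, 2.7]
grip_width: 0.0497
finger_force: 12.0
before turn [ 0.3 -0.2  0.4] after [ 0.3 -0.2  0.4] turn [-0.16  0.04  0.  ] t 26.65 F [-1.8  4.6  2.7] w 0.0497 [-0.61  0.26  1.68  0.    1.2   0.79]
```

```bash
cat > ang.py <<'E'
from h import *
def meas(C,K=np.array([.570,-.2583])):
    f=C[0].astype(float);g=f.mean(2)
    c=proj(C,[K[0],K[1],.163])[0];print("axis px",c)
    def bearing(m,w,z):
        v,u=np.nonzero(m);W=w[m];uv=np.array([(u*W).sum(),(v*W).sum()])/W.sum();P=onz(C,uv,z)[:2];return uv.round(2),P
    vv,uu=np.mgrid[:f.shape[0],:f.shape[1]]
    m=(np.hypot(uu-c[0],vv-c[1])<7.0)
    g2=g[int(c[1])-9:int(c[1])+10,int(c[0])-10:int(c[0])+10].astype(int);print(g2)
    gr=f[...,1]-np.maximum(f[...,0],f[...,2])
    m2=(gr>40)&(np.hypot(uu-c[0],vv-c[1])<27)&(vv<c[1])
    uv,P=bearing(m2,gr,.102);print("green",uv,P,np.degrees(np.arctan2(*(P-K)[::-1])),np.hypot(*(P-K)))
if __name__=="__main__":
    import pickle;meas(pickle.load(open("top0.pkl","rb")))
E
python3 ang.py
```

```text
axis px [344.0557413  191.72474333]
[[ 83 116 174 190 207 214 211 211 213 213 211 208 170 128 107 143  73  45
   46  46]
 [168 207 211 210 213 208 210 213 210 213 211 215 210 211 178 126  63  49
   47  47]
 [207 211 212 210 210 211 196 188 185 182 184 188 188 201 207 203 142  71
   47  46]
 [212 212 213 213 206 188 110  64  32  23  25  53  53 127 183 208 211 147
   70  72]
 [194 195 191 188 157  77  30  21  22  23  27  23  24  29  54 176 209 209
  138 128]
 [130 128 103  68  30  23  20  24  28  26  24  25  23  31  26  90 182 200
  187 142]
 [130 122  77  26  24  22  26  23  25  23  26  24  28  26  25  24  87 155
  161 148]
 [130  81  26  15  23  19  29  24  27  25  25  31  26  25  29  29  30 141
  200 207]
 [119  53  33 105  94  88  87  68  46  42  32  27  28  32  32  28  29  95
  197 211]
 [ 95  44  60 171 154 146 155 137 112  73  36  25  29  27  26  30  30  59
  199 209]
 [ 70  40  14  52  57  56  94 135 143  81  36  25  26  28  27  30  31  37
  194 211]
 [ 73  20   5  20  23  24  22  24  23  23  29  29  31  28  31  30  30  43
  195 214]
 [ 75  22   5  16  22  29  29  25  28  25  29  31  26  23  29  28  31  97
  202 213]
 [100  37   1  13  18  29  30  26  29  30  25  29  28  27  28  28  40 169
  208 209]
 [111  50  12   1  22  23  27  28  30  29  30  27  31  22  29  32  82 196
  213 210]
 [133  93  31   8   8  19  26  29  28  27  28  29  29  35  21  52 144 203
  211 212]
 [133 128  68  20   0  13  20  21  21  28  30  27  28  26  55 135 199 213
  214 212]
 [134 133 111  60  21  14   3   9  21  21  26  27  57  76 143 206 213 213
  211 205]
 [131 132 132 106  78  48  33  21  16  28  42  49 143 173 205 211 209 211
  212 187]]
green [329.59 181.  ] [ 0.61666547 -0.22369307] 36.560484085020775 0.05809738158132276
```

```bash
python3 - <<'E'
from h import *
import pickle
C=pickle.load(open("top0.pkl","rb"))
b=lambda p,q:np.degrees(np.arctan2(*((onz(C,q,.163)-onz(C,p,.163))[:2])[::-1]))
f=C[0].astype(float).mean(2);W=np.clip(f[189:194,336:345]-40,0,None);W[:, :1]=0
v,u=np.mgrid[189:194,336:345]
cu,cv=(u*W).sum()/W.sum(),(v*W).sum()/W.sum()
M=np.cov(np.vstack([u.ravel(),v.ravel()]),aweights=W.ravel());w,V=np.linalg.eigh(M);d=V[:,1]*np.sign(-V[0,1])
print("pca",b((cu,cv),(cu+d[0],cv+d[1])),"axis->centroid",b((344.06,191.72),(cu,cv)),cu,cv)
E
```

```text
pca 79.46442022261382 axis->centroid 80.81520344492424 339.71946060285563 191.06953992596507
```

```bash
python3 -m jog '[0,0,0,0,0,3.2,0.45, 0,0,0,0,0,6,0.45, 0,0,0,0,0,7,0.45, 0,0,0,0,0,7,0.45, 0,0,0,0,0,7,0.45, 0,0,0,0,0,7,0.45, 0,0,0,0,0,4,0.45, 0,0,0,0,0,2,0.45, 0,0,0,0,0,0,0.45, 0,0,0,0,0,0,0.45]'; python3 go.py .570 -.258 .131 -80; python3 -m jog '[0,0,0,0,0,0,1, 0,0,0,0,0,0,1, 0,0,0,0,0,0,1, 0,0,0,0,0,0,1, 0,0,0,0,0,0,1, 0,0,-10,0,0,0,1, 0,0,-20,0,0,0,1, 0,0,-30,0,0,0,1, 0,0,-30,0,0,0,1, 0,0,-20,0,0,0,1]'; python3 go.py .38 -.45 .24 -123.2
```

```text
time_s: 27.65
eef_pos: [0.57, -0.2569, 0.1314]
eef_rot: [-0.002, 0.958, -0.286, -0.001]
ft_force: [-1.0, 8.2, 2.8]
grip_width: 0.05
finger_force: 12.0
before turn [0.6 0.9 0.4] after [-0.2  1.1  0.4] turn [ -0.28   0.1  -43.19] t 27.65 F [-1.   8.2  2.8] w 0.05 [-0.61  0.26  1.68  0.    1.2   1.54]
time_s: 28.65
eef_pos: [0.5708, -0.2601, 0.2451]
eef_rot: [0.001, 0.958, -0.286, 0.002]
ft_force: [0.8, -0.5, -0.9]
grip_width: 0.0941
finger_force: 0.0
before turn [-55.7 263.4   4.9] after [-55.7 263.4   5.1] turn [ 0.01 -0.23 -0.  ] t 28.65 F [ 0.8 -0.5 -0.9] w 0.0941 [-0.61  0.16  1.58 -0.    1.39  1.54]
```

```bash
python3 -m jog '[-9,44,0,0,0,0,1, -9,44,0,0,0,0,1, -9,44,0,0,0,0,1, -9,44,0,0,0,0,1, -9,44,0,0,0,0,1, -9,44,0,0,0,0,1, 0,0,0,0,0,0,1, 0,0,0,0,0,0,1, 0,0,0,0,0,0,1, 0,0,0,0,0,0,1]'; python3 - <<'E'
from ang import *
import pickle
C=cam("top");meas(C,np.array([.5705,-.257]));pickle.dump(C,open("top1.pkl","wb"))
save(C,"knob1.png",(310,160,375,225),8)
E
```

```text
time_s: 29.65
eef_pos: [0.3813, -0.4499, 0.2417]
eef_rot: [-0.0, 0.959, -0.285, 0.0]
ft_force: [-0.5, 0.2, -0.4]
grip_width: 0.0937
finger_force: 0.0
axis px [343.64172488 191.57347314]
[[ 40  86 117 177 193 212 214 216 215 216 217 216 213 173 132 108 146  76
   47  47]
 [ 88 172 209 217 216 218 215 214 214 215 218 217 215 217 216 181 127  69
   47  46]
 [180 210 217 216 215 216 218 200 198 189 188 192 189 193 203 213 205 148
   77  50]
 [210 215 217 214 217 208 206 118  96  43  23  26  58  57 131 188 215 215
  151  71]
 [203 200 200 196 191 162 155 105  39  26  29  30  31  25  28  88 184 214
  212 144]
 [147 132 130 103  72  30  89 150  87  34  25  23  25  27  24  31  90 182
  203 190]
 [133 130 129  80  29  25  26  92 130  79  38  26  28  24  29  30  29  91
  160 168]
 [130 130 103  35  22  25  21  28 140 156  87  36  28  27  27  30  30  32
  146 208]
 [129 133  64  17  19  25  27  25  31 176 149  57  31  29  27  31  33  29
   97 202]
 [130 117  41  11  21  29  22  24  27  60 135  61  22  30  29  30  32  32
   69 199]
 [131  87  33   5  26  20  26  27  25  25  25  30  32  25  29  30  29  27
   65 200]
 [134  75  22   6  26  28  27  25  25  27  28  26  30  28  32  31  31  33
   44 199]
 [133  79  17   7  20  28  26  22  25  22  26  28  30  28  29  33  34  38
  101 203]
 [129  96  34   1   8  23  24  25  31  29  32  25  28  33  29  32  32  29
  160 209]
 [134 133  60   0  10  21  25  27  28  30  28  26  34  29  32  33  30  78
  178 213]
 [137 135  87  28   1   0  21  23  29  26  29  30  30  30  32  28  57 165
  210 214]
 [138 137 116  55  10   2   9  21  25  23  31  30  26  32  30  61 139 208
  214 215]
 [136 137 131  98  56  23   0   3  10  18  28  24  24  37  78 146 207 217
  216 216]
 [137 134 133 129 109  78  50  34  14   8  26  46 107 127 173 211 216 215
  214 217]]
green [329.58 180.93] [ 0.61690714 -0.22366566] 35.689762830743 0.05713843510924826
```

View pics/knob1.png

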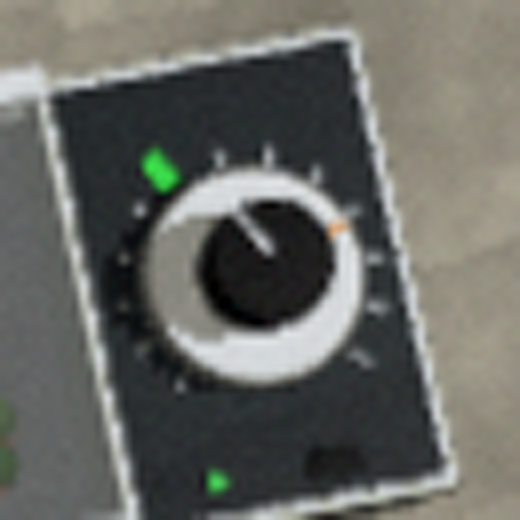

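The white line runs from (270,253) to (235,203), pointing close to the green mark at (160,170). The orange mark at (337,228) hasn't moved. I'll work out the residual angle.

```bash
python3 - <<'E'
from h import *
import pickle
def pca(C,m,W,z):
    v,u=np.nonzero(m);w=W[m];P=np.array([onz(C,(a,b),z)[:2] for a,b in zip(u,v)])
    mu=(P*w[:,None]).sum(0)/w.sum();e,V=np.linalg.eigh(np.cov(P.T,aweights=w));d=V[:,1]*np.sign(V[0,1]);return mu,np.degrees(np.arctan2(d[1],d[0]))
deg=lambda d:np.degrees(np.arctan2(d[1],d[0])).round(2)
for n in("top0","top1"):
    C=pickle.load(open(n+".pkl","rb"));f=C[0].astype(float);g=f.mean(2);vv,uu=np.mgrid[:384,:512]
    if n=="top0": m=(vv>=189)&(vv<=193)&(uu>=337)&(uu<=345)
    else: m=(vv>=187)&(vv<=192)&(uu>=338)&(uu<=346)&(abs((uu-343.75)*50-(vv-191.6)*35)/61<2)
    mu,a=pca(C,m,np.clip(g-38,0,None),.163)
    gr=np.clip(f[...,1]-np.maximum(f[...,0],f[...,2]),0,None);m2=(gr>25)&(abs(uu-329.6)<6)&(abs(vv-181)<6)
    gm,ga=pca(C,m2,gr,.102)
    K=np.array([.570,-.2575]);print(n,"line pca",a,"bearing",[deg(mu-(K+k)) for k in([0,0],[.001,0],[0,.001])],"r",np.hypot(*(mu-K)),"green pca",ga,"bearing",[deg(gm-(K+k)) for k in([0,0],[.001,0],[0,.001])],np.hypot(*(gm-K)))
    col=f[...,0]-f[...,2];mo=(col>25)&(abs(uu-352)<5)&(abs(vv-188.3)<5);om,_=pca(C,mo,np.clip(col,0,None),.122);print("orange",om,deg(om-K))
E
```

```text
top0 line pca 79.98056855136748 bearing [np.float64(80.13), np.float64(84.49), np.float64(79.32)] r 0.013099368708507668 green pca 31.27735007635505 bearing [np.float64(35.8), np.float64(36.39), np.float64(34.99)] 0.05774709856661047
orange [ 0.58809999 -0.29188603] -62.24
top1 line pca 40.979772950624394 bearing [np.float64(35.92), np.float64(39.16), np.float64(31.55)] r 0.011179861658272859 green pca 31.183108015793504 bearing [np.float64(35.7), np.float64(36.29), np.float64(34.89)] 0.05775813334154744
orange [ 0.58848911 -0.29201491] -61.82
```

```bash
cat > fit.py <<'E'
from h import *
import pickle
from scipy.optimize import least_squares
from scipy.ndimage import gaussian_filter
N=8
o=(np.arange(N)+.5)/N-.5
def grid(C,u0,u1,v0,v1,z):
    u=(np.arange(u0,u1)[:,None]+o).ravel();v=(np.arange(v0,v1)[:,None]+o).ravel()
    U,V=np.meshgrid(u,v);q=cv2.undistortPoints(np.c_[U.ravel(),V.ravel()][:,None],C[1],C[2])[:,0]
    M=cv2.Rodrigues(C[3])[0];c=-M.T@C[4].ravel();d=np.c_[q,np.ones(len(q))]@M
    P=c+d*((z-c[2])/d[:,2])[:,None];return P[:,:2].reshape(U.shape+(2,))
names=["top0","top1"]
Cs=[pickle.load(open(n+".pkl","rb")) for n in names]
B=(333,355,182,203);G=[grid(C,*B,.163) for C in Cs]
I=[C[0].astype(float).mean(2)[B[2]:B[3],B[0]:B[1]] for C in Cs]
def model(g,ax,ay,r0,r1,w,a,br,bl):
    X=g[...,0]-ax;Y=g[...,1]-ay;s=X*np.cos(a)+Y*np.sin(a);t=-X*np.sin(a)+Y*np.cos(a)
    m=((1/(1+np.exp(-(s-r0)/2e-4)))*(1/(1+np.exp((s-r1)/2e-4)))*(1/(1+np.exp((abs(t)-w/2)/2e-4))))
    m=gaussian_filter(m,bl*N);return 26+br*m.reshape(m.shape[0]//N,N,-1,N).mean((1,3))
def res(x):
    r=[]
    for i in range(len(Cs)):
        c=np.hypot(G[i][N//2::N,N//2::N,0]-.570,G[i][N//2::N,N//2::N,1]+.2575)<.0205
        r.append((model(G[i],x[0]/1e3,x[1]/1e3,x[2]/1e3,x[3]/1e3,x[4]/1e3,x[7+i],x[5],x[6])-I[i])[c])
    return np.concatenate(r)
s=least_squares(res,[570,-257.5,2,23,4,170,.4]+[np.radians(a) for a in(80,38)],diff_step=1e-3,x_scale=[1,1,1,1,1,20,.1,.05,.05],loss="soft_l1",f_scale=15)
print(s.x[:7].round(2),np.degrees(s.x[7:]).round(2),"rms",np.sqrt((res(s.x)**2).mean()))
E
python3 fit.py
```

```text
[ 5.6899e+02 -2.5881e+02  3.8500e+00  2.2840e+01  5.4000e+00  1.3268e+02
  2.3000e-01] [77.45 37.54] rms 6.496298336981311
```

```bash
python3 -c "
from workcell import bot
print(bot.finish_job())"
```

```text
the job is handed in; nothing more can be done
None
```

I handed the job in at about 30 s: the pot is upright on the mat, the door is fully shut, and the knob's white line is within about 2° of the green mark by my image fit. The collar's mark was unmoved; the rake, funnel and scoop were not touched, though I took no final picture of them.

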